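Seat the bench block in the corner stop

ROBOT

A 6-joint arm with a two-finger parallel gripper is mounted at the origin on the work surface. World frame = base frame: x ahead of the robot, y to its left, z up, the work surface at z = 0. Lengths are in m, angles in rad, forces in N, time in s.
With the tool pointing down it reaches from about 0.225 to 0.875 m from the base axis. Payload 3.4 kg.
Tool frame: the origin (TCP) lies on the mounting face of the last link; the fingertips stand 173 mm ahead of it and the grasp point (between the pads) lies 155 mm ahead of it; z points along the fingers, y is the line along which they close (so a half turn about z gives the same grasp; the last joint's range is limited). The gripper opens to 85 mm and grips with 20 to 120 N. Pads are 22 mm wide; open, the fingers measure 114 mm over their backs; the gripper's body (76 mm by 85 mm) begins 54 mm behind the grasp point. The pads swing forward as they close: fully open they stand 13 mm farther back than shut.
Start: joints at [-1.266, 0.276, 1.505, -0, 1.361, -0.121], TCP at [0.238, -0.524, 0.405] pointing down, gripper open.
Joint ranges: [-2.89, 2.89], [-0.75, 2.08], [0.22, 2.7], [-1.18, 4.32], [0.11, 2.71], [-2.7, 2.7]. Speed limits (rad/s): [2.57, 2.57, 3.14, 3.14, 3.14, 3.14].

INTERFACE

Orientations are given as a unit quaternion [w, x, y, z].
In Python, from rig import manip gives the robot as it stands.
- The arm moves only by the tool carry_out, never from a script. Its arguments are lists of equal length, an entry for each row: "linear": the shift along the world's x, y, z each as a share of 500 mm, from -1 to 1, a list of three; "angular": the turn, a rotation vector about the world's x, y, z each as a share of 0.08 rad, from -1 to 1, a list of three; "hand": the opening, from 0 (shut) to 1 (fully open). In form: {"linear": [[x, y, z], ...], "angular": [[rx, ry, rz], ...], "hand": [hand, ...]}. A call has 1 to 8 rows; each row shifts and turns the commanded pose from where the row before left it; what a row does not reach is not made up. A row lasts 1/12 s, in which the tool goes at most 41.7 mm and 7.16 degrees, less where a joint would pass 70% of its speed; a pose out of reach is approached as far as the arm can. A call with a number of a shift or a turn outside -1 to 1 is refused whole. A call with a gripper value outside its range is refused whole. The fingers move at their own pace and stop on an object; "force" is the grip in N (left out, the last holds). Time passes only in rows, so rows that do not move let the fingers close. It gives the time, the measured TCP pose, the force, the opening and the grip force at its end, in the units of the state.
- manip.get_state(): the state, without advancing time (a new reading comes with each control period).
- manip.get_image(name): name is "side" or "top"; returns the picture (420x560x3 uint8, red, green, blue); there is no depth.
- manip.camera_params(name): a dict with "fx", "fy", "cx", "cy" (pixels), "k1" (the pictures are not rectified: a ray, as slopes to the right and down, at radius r is drawn at 1 + k1 r^2 times it, then the intrinsics apply), "view" (4x4, takes a point from world to camera coordinates). Camera axes: x right, y down, z forward; pixel columns grow to the right and rows downward; lengths in m; the calibration is good to about 2 mm. A picture is of the moment at which its call begins. camera_params takes no time and is no camera call.
- manip.sign_off(): hands the job in; it is judged then, once.
The state is a dict: "clock": time; "qpos": joint angles; "qd": joint speeds; "effort": joint torques, N m; "position": TCP position; "ee_rot": TCP orientation; "contact_force": force on the tool from outside, world axes, zero at the start; "moment": the same for the moment, N m; "width": finger opening in m; "gripper_force": force on a finger pad.
Only numpy, scipy, OpenCV 4.12 (cv2) and the standard library are available. Lean on these libraries where they do the work, as an engineer would, in place of code of your own. Each camera call takes 0.05 s, during which the arm holds its last target. There are 200 camera calls.

TASK

Push the square steel bench block along the bench, without gripping or lifting it, until it is fully home in the inside corner of the wooden L-shaped stop, flush against both fences. Leave it flat on the bench and at rest there, take the hand away, and leave everything else on the bench where it stands.

Things in the scene. Friction and masses are not known exactly. Their poses are not given: they have to be found in the camera images.
- bench_block: The loose block to push: square, 90 x 90 mm, 28 mm high, about 0.7 kg (up to 25 percent off), a bare steel plate on a black rubber base of the same outline; friction resists sliding with roughly 2 to 7 N. Origin: centre of its underside; x and y square to its side faces, z up. All four sides are alike; any may face either fence.
- corner_stop: L-shaped pale wood stop fixed to the bench: two fences at right angles, 18 mm thick, 30 mm high. Origin: inside corner at bench height, z up. One fence's inside face is the plane x = 0, running 140 mm to -y; the other's is y = 0, running 140 mm to -x. Home puts the block's centre at x = y = -45 mm. Place and yaw vary; the open side looks roughly to the robot, the block starts before it.
- jar: Bystander: loose small glass jar with blue lid, 44 mm across, 40 mm high, standing behind the fence at x = 0, outside the corner. Origin: centre of its underside.
- punch: Bystander: loose brass doming punch standing upright, 22 mm across, 74 mm high, behind the fence at y = 0, outside the corner. Origin: centre of its underside.
- glue: Bystander: loose white glue bottle with red cap, 52 mm across, 130 mm high, at the far left. Origin: centre of its underside.
- hammer: Bystander: loose hammer, 240 mm long, lying at the right. Origin: on its underside near mid-length, x along the handle.
- pencil: Bystander: loose red pencil, 170 mm long, 9 mm thick, lying at the near left. Origin: underside, mid-length, x along it.
- firebrick: Bystander: loose white soldering brick, 75 x 110 x 30 mm, lying at the left. Origin: centre of its underside.
There are look-alikes about, which are no part of the job. What is shaped like the corner_stop but blue or red is not meant.

How it is judged:
By the outcome, as a careful person would: the job done as asked, in the order asked, and still so for the second after the job is handed in, with the robot touching nothing.
It also fails if it takes over 54 s, if anything falls off the work surface, if the arm or the gripper's body presses on something with over 40 N, if the wrist force passes 120 N, or if a joint passes its speed limit or range.

## Working session

There is one attempt and no reset: what is moved stays moved. The work goes in short steps, Python scripts to look and compute and a tool call to move; the robot and the scene stay as the last step left them, time stands still between calls to the robot, and variables do not carry over. Pictures are saved under pics/ and viewed, at most 10 in all, crops included, and the job is handed in when it is done.

Besides the shell and the picture viewer there is one more tool, called after ">>>" as name(argument=value, ...) on one line, values as JSON. carry_out: Moves the arm, as the interface text tells. Its arguments: {"type":"object","properties":{"linear":{"type":"array"},"angular":{"type":"array"},"hand":{"type":"array"},"force":{"type":"number"}},"required":["linear","angular","hand"]}

```bash
mkdir -p pics; cat > h.py <<'E'
import numpy as np, cv2
from rig import manip
def cam(n):
    p=manip.camera_params(n); V=np.array(p["view"]); return p,V
def ray(n,u,v):
    p,V=cam(n); x=(u-p["cx"])/p["fx"]; y=(v-p["cy"])/p["fy"]
    rd=np.hypot(x,y); r=rd
    for _ in range(30): r=rd/(1+p["k1"]*r*r)
    s=r/rd if rd>0 else 1
    d=V[:3,:3].T@np.array([x*s,y*s,1]); o=-V[:3,:3].T@V[:3,3]
    return o,d
def onz(n,u,v,z):
    o,d=ray(n,u,v); return o+d*(z-o[2])/d[2]
def proj(n,P):
    p,V=cam(n); c=V[:3,:3]@np.asarray(P)+V[:3,3]; a=c[:2]/c[2]; a=a*(1+p["k1"]*(a@a))
    return a[0]*p["fx"]+p["cx"],a[1]*p["fy"]+p["cy"]
def tri(n1,a,n2,b):
    o1,d1=ray(n1,*a); o2,d2=ray(n2,*b)
    s=np.linalg.lstsq(np.c_[d1,-d2],o2-o1,rcond=None)[0]
    A=o1+s[0]*d1;B=o2+s[1]*d2
    return (A+B)/2,np.linalg.norm(A-B)
E
python3 - <<'E'
from h import *
for n in("side","top"):
    im=manip.get_image(n); cv2.imwrite(f"pics/{n}0.png",cv2.cvtColor(im,cv2.COLOR_RGB2BGR))
    p,V=cam(n); print(n,p["fx"],p["k1"],-V[:3,:3].T@V[:3,3],V[2,:3])
s=manip.get_state(); print(s["clock"],s["position"],s["ee_rot"],s["width"])
E
```

```text
side 530.0037348076734 -0.1141477486005191 [ 0.38827114 -1.25357572  0.84095241] [ 0.11470781  0.83550484 -0.53737676]
top 414.1037844785692 0.043835011926211705 [0.48045228 0.02632685 1.05909658] [ 0.09139383  0.00331919 -0.99580929]
0.1 [ 0.23743868 -0.52349338  0.40391183] [-8.31613283e-04  9.77422921e-01  2.11290641e-01 -8.14434427e-05] 0.08506643878840675
```

View pics/top0.png

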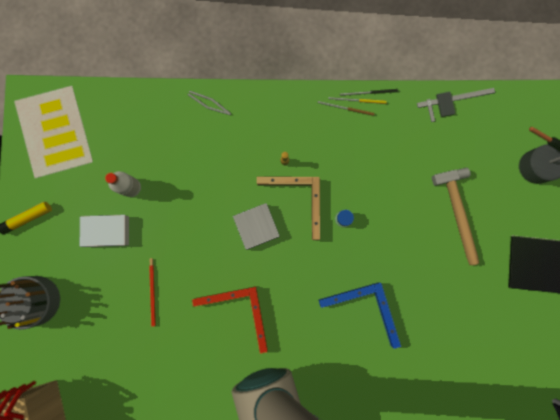

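View pics/side0.png

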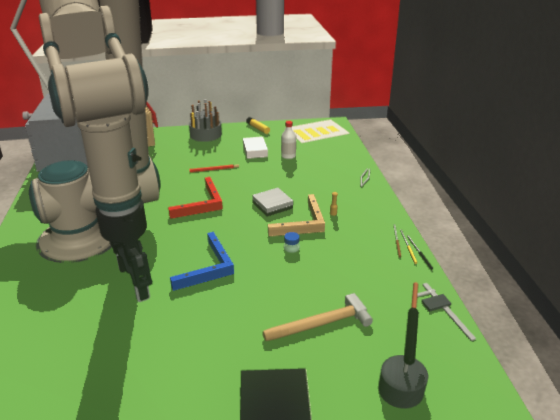

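Top view: the block is at (257,227), and the wood stop's corner is at about (316,181), with the jar at (345,218) and the punch at (285,158) behind it.
Look-alikes: the red L at (254,292) and the blue L at (378,287) could pass for the stop, and the firebrick at (104,231) for the block. I choose the wooden L and the grey square, and check them in a close crop.

```bash
python3 - <<'E'
from h import *
t=cv2.imread("pics/top0.png"); s=cv2.imread("pics/side0.png")
a=cv2.resize(t[140:260,225:365],None,fx=4,fy=4,interpolation=cv2.INTER_CUBIC)
cv2.imwrite("pics/c.png",a)
b=cv2.resize(s[180:260,240:350],None,fx=5,fy=5,interpolation=cv2.INTER_CUBIC)
cv2.imwrite("pics/cs.png",b)
for n,im in(("top",t),("side",s)):
    h=cv2.cvtColor(im,cv2.COLOR_BGR2HSV)
    wood=cv2.inRange(h,(8,70,90),(26,255,255)); grey=cv2.inRange(h,(0,0,80),(180,60,230))
    for nm,m in(("wood",wood),("grey",grey)):
        for c in cv2.findContours(m,cv2.RETR_EXTERNAL,cv2.CHAIN_APPROX_NONE)[0]:
            A=cv2.contourArea(c); x,y,w,hh=cv2.boundingRect(c)
            if A>250 and 200<x<340 and 140<y<250: print(n,nm,A,(x,y,w,hh),cv2.approxPolyDP(c,2.5,True)[:,0].tolist())
E
```

```text
top wood 763.5 (257, 177, 63, 63) [[257, 177], [257, 183], [312, 185], [312, 238], [318, 239], [318, 177]]
top grey 1210.0 (234, 204, 45, 45) [[266, 204], [234, 216], [246, 248], [278, 236]]
side wood 708.0 (268, 195, 57, 41) [[313, 195], [309, 195], [316, 217], [314, 220], [268, 224], [269, 235], [287, 231], [322, 231], [324, 222]]
side grey 592.5 (253, 188, 40, 25) [[292, 200], [278, 188], [253, 195], [267, 212], [289, 206]]
```

View pics/c.png

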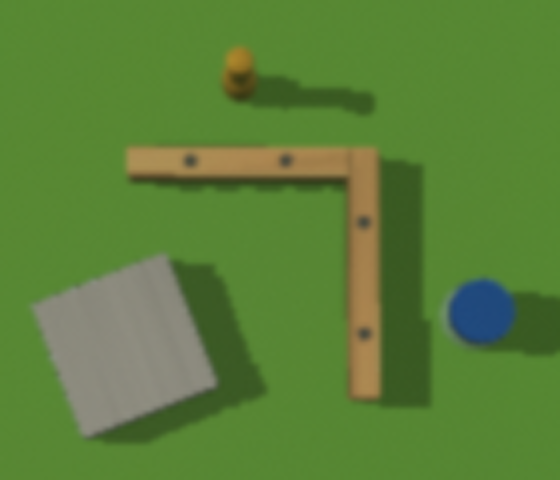

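View pics/cs.png

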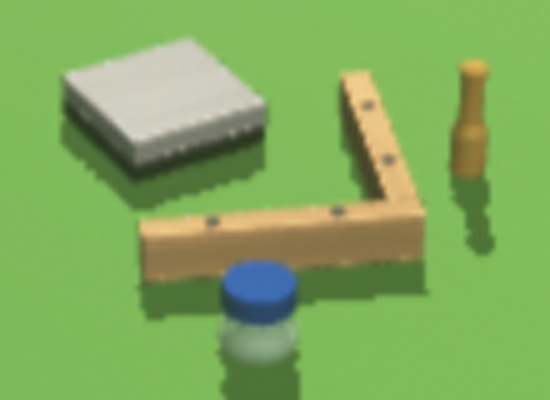

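The crops confirm the choice: a square steel plate on black rubber, and the pale wood L. The block's top corners in the top crop are (166,254), (32,305), (84,437) and (217,383); the L's outer corner is (379,148).

```bash
python3 - <<'E'
from h import *
T=lambda p:((p[0]+.5)/4-.5+225,(p[1]+.5)/4-.5+140)
S=lambda p:((p[0]+.5)/5-.5+240,(p[1]+.5)/5-.5+180)
B=[((166,254),(266,103)),((32,305),(190,39)),((84,437),(63,77)),((217,383),(135,160))]
for a,b in B: print("block",np.round(tri("top",T(a),"side",S(b)),4) if 0 else [np.round(x,4) for x in tri("top",T(a),"side",S(b))])
for a,b in [((379,148),(424,213)),((381,399),(140,222)),((127,148),(368,72)),((127,178),(342,74))]: print("L",[np.round(x,4) for x in tri("top",T(a),"side",S(b))])
print("plane")
P=np.array([onz("top",*T(a),.028)[:2] for a,_ in B]); c=P.mean(0); print(P.round(4),c)
e=np.diff(np.r_[P,P[:1]],axis=0); print(np.linalg.norm(e,axis=1),np.degrees(np.arctan2(e[:,1],e[:,0])))
L=np.array([onz("top",*T(a),.030)[:2] for a in [(349,178),(379,148),(351,399),(381,399),(127,178),(127,148)]]); print(L.round(4))
for i,j in((1,3),(0,2),(1,5),(0,4)): d=L[j]-L[i]; print(np.linalg.norm(d),np.degrees(np.arctan2(d[1],d[0])))
for nm,a in(("jar",(483,312)),): print(nm,onz("top",*T(a),.04))
print("punch",onz("top",*T((239,62)),.074))
E
```

```text
block [array([0.6152, 0.0658, 0.029 ]), np.float64(0.0011)]
block [array([0.5818, 0.1492, 0.0276]), np.float64(0.0021)]
block [array([0.4999, 0.1153, 0.0268]), np.float64(0.0019)]
block [array([0.5343, 0.0331, 0.0166]), np.float64(0.0031)]
L [array([ 0.6825, -0.0671,  0.0327]), np.float64(0.0022)]
L [array([ 0.5247, -0.0679,  0.0413]), np.float64(0.002)]
L [array([0.6817, 0.0912, 0.0302]), np.float64(0.0017)]
L [array([0.6641, 0.0908, 0.0301]), np.float64(0.0014)]
plane
[[0.6158 0.0658]
 [0.5828 0.1491]
 [0.5008 0.1151]
 [0.5352 0.0329]] [0.55865854 0.09070964]
[0.08965321 0.08879107 0.08910689 0.08708919] [ 111.61795614 -157.46477654  -67.29226125   22.18309314]
[[ 0.6649 -0.0487]
 [ 0.6841 -0.0674]
 [ 0.526  -0.0504]
 [ 0.5262 -0.069 ]
 [ 0.6635  0.0909]
 [ 0.6826  0.0912]]
0.15791068325443025 -179.42015764106836
0.13884488469768907 -179.26933821004985
0.15859225586446482 90.574596040958
0.13951782816041067 90.58270239589545
jar [ 0.58017322 -0.13087993  0.04      ]
punch [0.72731635 0.02140605 0.074     ]
```

>>> carry_out(linear=[[0.029,0.069,-0.015],[0.029,0.069,-0.015],[0.029,0.069,-0.015],[0.029,0.069,-0.015],[0.029,0.069,-0.015],[0.029,0.069,-0.015],[0.029,0.069,-0.015],[0.029,0.069,-0.015]], angular=[[0,0,0.957],[0,0,0.957],[0,0,0.957],[0,0,0.957],[0,0,0.957],[0,0,0.957],[0,0,0.957],[0,0,0.957]], hand=[0.6,0.6,0.6,0.6,0.6,0.6,0.6,0.6])

```text
clock: 0.77
position: [0.3536, -0.2458, 0.3442]
ee_rot: [-0.0, 0.867, 0.497, 0.0]
contact_force: [0.9, -0.6, -0.1]
width: 0.0513
gripper_force: 0.0
```

>>> carry_out(linear=[[0.029,0.069,-0.015],[0.029,0.069,-0.015],[0.029,0.069,-0.015],[0.029,0.069,-0.015],[0.029,0.069,-0.015],[0.029,0.069,-0.015],[0.029,0.069,-0.015],[0.029,0.069,-0.015]], angular=[[0,0,0.957],[0,0,0.957],[0,0,0.957],[0,0,0.957],[0,0,0.957],[0,0,0.957],[0,0,0.957],[0,0,0.957]], hand=[0.6,0.6,0.6,0.6,0.6,0.6,0.6,0.6])

```text
clock: 1.43
position: [0.4697, 0.0303, 0.2842]
ee_rot: [-0.0, 0.677, 0.736, -0.0]
contact_force: [0.5, -0.5, 0.9]
width: 0.0513
gripper_force: 0.0
```

>>> carry_out(linear=[[0.029,0.069,-0.015],[0.029,0.069,-0.015],[0.029,0.069,-0.015],[0.029,0.069,-0.015],[0,0,0],[0,0,0]], angular=[[0,0,0.957],[0,0,0.957],[0,0,0.957],[0,0,0.957],[0,0,0],[0,0,0]], hand=[0.6,0.6,0.6,0.6,0.6,0.6])

```text
clock: 1.93
position: [0.5276, 0.168, 0.2536]
ee_rot: [-0.001, 0.557, 0.83, -0.001]
contact_force: [-0.3, -0.4, -1.2]
width: 0.0514
gripper_force: 0.0
```

>>> carry_out(linear=[[0,0,-0.05],[0,0,-0.05],[0,0,-0.045],[0,0,0],[0.004,-0.0093,0],[0.004,-0.0093,0],[0.004,-0.0093,0],[0,0,0]], angular=[[0,0,0],[0,0,0],[0,0,0],[0,0,0],[0,0,0],[0,0,0],[0,0,0],[0,0,0]], hand=[0.6,0.6,0.6,0.6,0.6,0.6,0.6,0.6])

```text
clock: 2.6
position: [0.5347, 0.1512, 0.1839]
ee_rot: [0.002, 0.559, 0.829, 0.001]
contact_force: [-0.4, -0.2, 0.2]
width: 0.0511
gripper_force: 0.0
```

```bash
python3 - <<'E'
from h import *
s=cv2.cvtColor(manip.get_image("side"),cv2.COLOR_RGB2BGR)
t=cv2.cvtColor(manip.get_image("top"),cv2.COLOR_RGB2BGR)
a=cv2.resize(s[150:260,220:350],(390,330),interpolation=cv2.INTER_CUBIC)
b=cv2.resize(t[150:260,220:350],(390,330),interpolation=cv2.INTER_CUBIC)
cv2.imwrite("pics/d.png",np.hstack([a,b]))
E
```

```text
(no output)
```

View pics/d.png

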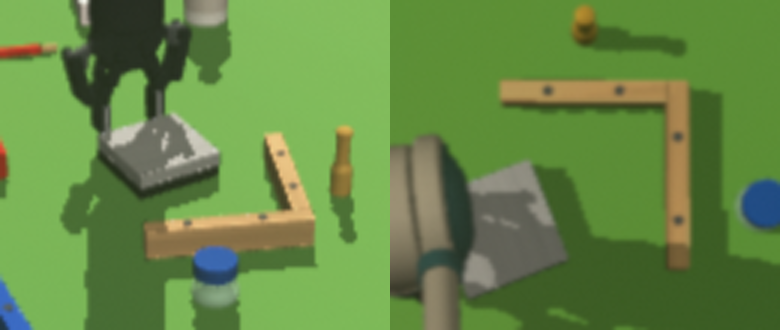

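The view shows both fingertips standing just behind the block's left face and square to it. Next I work out the steered push arc.

```bash
python3 - <<'E'
from h import *
th=np.radians(np.linspace(-67.8,-89.4,17)); S=.0925
c=[np.array([.5587,.0907])]
for a,b in zip(th,th[1:]): m=(a+b)/2; c.append(c[-1]+S/16*np.array([np.cos(m),np.sin(m)]))
c=np.array(c); t=c-.056*np.c_[np.cos(th),np.sin(th)]
print(t[0],t[-1],c[-1]); print((np.diff(t,axis=0)/.5).round(4).tolist(), np.diff(th)[0]/.08)
E
```

```text
[0.53754092 0.14254875] [0.57628923 0.05655576] [5.76875647e-01 5.58834438e-04]
[[0.0067, -0.0098], [0.0065, -0.0099], [0.0062, -0.0101], [0.006, -0.0102], [0.0057, -0.0104], [0.0055, -0.0105], [0.0053, -0.0106], [0.005, -0.0108], [0.0047, -0.0109], [0.0045, -0.011], [0.0042, -0.0111], [0.004, -0.0112], [0.0037, -0.0113], [0.0034, -0.0114], [0.0032, -0.0114], [0.0029, -0.0115]] -0.2945243112740442
```

>>> carry_out(linear=[[0.002,-0.006,-0.01],[0.002,-0.006,0],[0.002,-0.005,0],[0,0,0],[0.0067,-0.0098,0],[0.0065,-0.0099,0],[0.0062,-0.0101,0],[0.006,-0.0102,0]], angular=[[0,0,0],[0,0,0],[0,0,0],[0,0,0],[0,0,-0.295],[0,0,-0.295],[0,0,-0.295],[0,0,-0.295]], hand=[0.6,0.6,0.6,0.6,0.6,0.6,0.6,0.6])

```text
clock: 3.37
position: [0.5488, 0.1246, 0.1771]
ee_rot: [-0.001, 0.598, 0.802, 0.0]
contact_force: [-0.9, 5.2, -0.0]
width: 0.0515
gripper_force: 2.6
```

>>> carry_out(linear=[[0.0057,-0.0104,0],[0.0055,-0.0105,0],[0.0053,-0.0106,0],[0.005,-0.0108,0],[0.0047,-0.0109,0],[0.0045,-0.011,0],[0,0,0]], angular=[[0,0,-0.295],[0,0,-0.295],[0,0,-0.295],[0,0,-0.295],[0,0,-0.295],[0,0,-0.295],[0,0,0]], hand=[0.6,0.6,0.6,0.6,0.6,0.6,0.6])

```text
clock: 3.95
position: [0.5647, 0.0916, 0.177]
ee_rot: [-0.0, 0.653, 0.758, 0.0]
contact_force: [-1.2, 2.1, -1.2]
width: 0.0514
gripper_force: 0.8
```

```bash
python3 - <<'E'
from h import *
s=cv2.cvtColor(manip.get_image("side"),cv2.COLOR_RGB2BGR)
t=cv2.cvtColor(manip.get_image("top"),cv2.COLOR_RGB2BGR)
a=cv2.resize(s[150:260,220:350],(390,330),interpolation=cv2.INTER_CUBIC)
b=cv2.resize(t[150:260,220:350],(390,330),interpolation=cv2.INTER_CUBIC)
cv2.imwrite("pics/e.png",np.hstack([a,b]))
E
```

```text
(no output)
```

View pics/e.png

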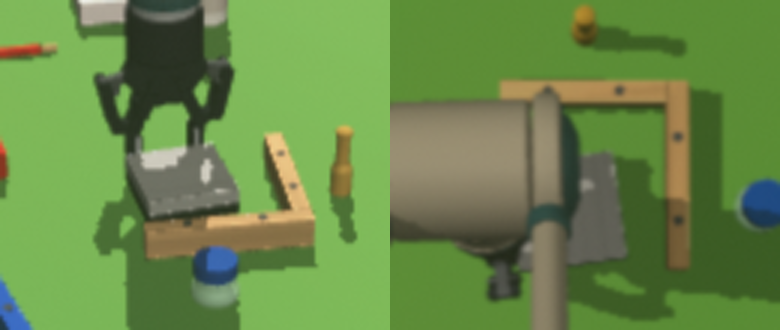

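The block is tracking the fingers and has turned most of the way; its right face is about 36 mm from the fence (crop column 625 against 668). I continue the arc.

>>> carry_out(linear=[[0.0042,-0.0111,0],[0.004,-0.0112,0],[0.0037,-0.0113,0],[0.0034,-0.0114,0],[0.0032,-0.0114,0],[0.0029,-0.0115,0],[0,0,0]], angular=[[0,0,-0.295],[0,0,-0.295],[0,0,-0.295],[0,0,-0.295],[0,0,-0.295],[0,0,-0.295],[0,0,0]], hand=[0.6,0.6,0.6,0.6,0.6,0.6,0.6])

```text
clock: 4.63
position: [0.5756, 0.0564, 0.1772]
ee_rot: [0.001, 0.705, 0.71, -0.0]
contact_force: [-0.1, -0.4, -0.4]
width: 0.0513
gripper_force: 0.0
```

>>> carry_out(linear=[[0,-0.004,0],[0,-0.004,0],[0,0,0]], angular=[[0,0,0],[0,0,0],[0,0,0]], hand=[0.6,0.6,0.6])

```text
clock: 4.88
position: [0.5753, 0.0535, 0.1772]
ee_rot: [0.0, 0.704, 0.71, 0.0]
contact_force: [0.6, 2.1, -1.9]
width: 0.0513
gripper_force: 1.2
```

>>> carry_out(linear=[[0,-0.003,0],[0,-0.003,0],[0,0,0]], angular=[[0,0,0],[0,0,0],[0,0,0]], hand=[0.6,0.6,0.6])

```text
clock: 5.13
position: [0.5753, 0.0523, 0.1773]
ee_rot: [-0.001, 0.705, 0.71, 0.002]
contact_force: [0.9, 10.1, -1.3]
width: 0.0509
gripper_force: 5.1
```

>>> carry_out(linear=[[0,-0.002,0],[0,-0.002,0],[0,0,0]], angular=[[0,0,0],[0,0,0],[0,0,0]], hand=[0.6,0.6,0.6])

```text
clock: 5.38
position: [0.5753, 0.0518, 0.1773]
ee_rot: [-0.002, 0.705, 0.709, 0.003]
contact_force: [1.7, 15.4, -1.2]
width: 0.0509
gripper_force: 8.1
```

The block meets the x = 0 fence. I back off, lift, and come round to its near face.

>>> carry_out(linear=[[0,0.02,0],[0,0.02,0],[0,0,0.06],[0,0,0.06],[0,0,0.05],[0,0,0]], angular=[[0,0,0],[0,0,0],[0,0,0],[0,0,0],[0,0,0],[0,0,0]], hand=[0.6,0.6,0.6,0.6,0.6,0.6])

```text
clock: 5.88
position: [0.5773, 0.0688, 0.2677]
ee_rot: [0.004, 0.704, 0.711, 0.003]
contact_force: [1.1, -0.4, 0.9]
width: 0.0511
gripper_force: 0.0
```

>>> carry_out(linear=[[-0.008,-0.0075,0],[-0.008,-0.0075,0],[-0.008,-0.0075,0],[-0.008,-0.0075,0],[-0.008,-0.0075,0],[-0.008,-0.0075,0],[-0.008,-0.0075,0],[-0.008,-0.0075,0]], angular=[[0,0,-0.98],[0,0,-0.98],[0,0,-0.98],[0,0,-0.98],[0,0,-0.98],[0,0,-0.98],[0,0,-0.98],[0,0,-0.98]], hand=[0.6,0.6,0.6,0.6,0.6,0.6,0.6,0.6])

```text
clock: 6.55
position: [0.5428, 0.0384, 0.2619]
ee_rot: [0.001, 0.89, 0.457, -0.001]
contact_force: [0.5, -0.5, 0.5]
width: 0.0513
gripper_force: 0.0
```

>>> carry_out(linear=[[-0.008,-0.0075,0],[-0.008,-0.0075,0],[-0.008,-0.0075,0],[-0.008,-0.0075,0],[-0.008,-0.0075,0],[-0.008,-0.0075,0],[-0.008,-0.0075,0],[-0.008,-0.0075,0]], angular=[[0,0,-0.98],[0,0,-0.98],[0,0,-0.98],[0,0,-0.98],[0,0,-0.98],[0,0,-0.98],[0,0,-0.98],[0,0,-0.98]], hand=[0.6,0.6,0.6,0.6,0.6,0.6,0.6,0.6])

```text
clock: 7.22
position: [0.5108, 0.0084, 0.2619]
ee_rot: [0.001, 0.987, 0.16, -0.0]
contact_force: [-0.6, 0.1, -0.3]
width: 0.0515
gripper_force: 0.0
```

>>> carry_out(linear=[[-0.008,-0.0075,0],[-0.008,-0.0075,0],[-0.008,-0.0075,0],[-0.008,-0.0075,0],[0,0,0],[0,0,0]], angular=[[0,0,-0.98],[0,0,-0.98],[0,0,-0.98],[0,0,-0.98],[0,0,0],[0,0,0]], hand=[0.6,0.6,0.6,0.6,0.6,0.6])

```text
clock: 7.72
position: [0.4951, -0.0064, 0.2621]
ee_rot: [0.0, 1.0, 0.007, -0.0]
contact_force: [0.6, 0.3, -0.3]
width: 0.0509
gripper_force: 0.0
```

>>> carry_out(linear=[[0,0.009,-0.05],[0,0,-0.06],[0,0,-0.058],[0,0,0],[0.008,0,0],[0.008,0,0],[0.008,0,0],[0,0,0]], angular=[[0,0,0],[0,0,0],[0,0,0],[0,0,0],[0,0,0],[0,0,0],[0,0,0],[0,0,0]], hand=[0.6,0.6,0.6,0.6,0.6,0.6,0.6,0.6])

```text
clock: 8.38
position: [0.5095, -0.0019, 0.18]
ee_rot: [0.0, 1.0, 0.006, 0.003]
contact_force: [-0.3, 0.6, -0.4]
width: 0.051
gripper_force: 0.0
```

```bash
python3 - <<'E'
from h import *
s=cv2.cvtColor(manip.get_image("side"),cv2.COLOR_RGB2BGR)
t=cv2.cvtColor(manip.get_image("top"),cv2.COLOR_RGB2BGR)
a=cv2.resize(s[150:260,220:350],(390,330),interpolation=cv2.INTER_CUBIC)
b=cv2.resize(t[150:260,220:350],(390,330),interpolation=cv2.INTER_CUBIC)
cv2.imwrite("pics/f.png",np.hstack([a,b]))
E
```

```text
(no output)
```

View pics/f.png

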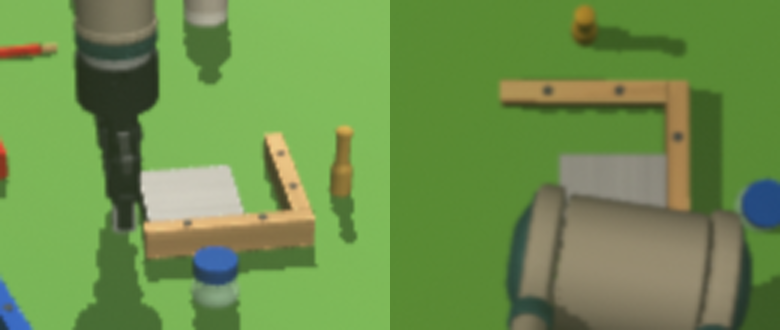

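The block lies flush along the x = 0 fence (its right edge and the fence's inner face both at crop column 667), about 43 mm short of the other fence. The fingers stand just behind its near face.

>>> carry_out(linear=[[0.012,0.0001,0],[0.012,0.0001,0],[0.012,0.0001,0],[0.012,0.0001,0],[0.012,0.0001,0],[0.012,0.0001,0],[0.012,0.0001,0],[0.008,0.0001,0]], angular=[[0,0,0],[0,0,0],[0,0,0],[0,0,0],[0,0,0],[0,0,0],[0,0,0],[0,0,0]], hand=[0.6,0.6,0.6,0.6,0.6,0.6,0.6,0.6])

```text
clock: 9.15
position: [0.5508, -0.001, 0.1777]
ee_rot: [-0.0, 1.0, 0.006, -0.005]
contact_force: [-7.9, 0.2, 5.6]
width: 0.0512
gripper_force: 4.1
```

>>> carry_out(linear=[[0.004,0,0],[0.004,0,0],[0,0,0]], angular=[[0,0,0],[0,0,0],[0,0,0]], hand=[0.6,0.6,0.6])

```text
clock: 9.4
position: [0.5546, -0.001, 0.1776]
ee_rot: [-0.0, 1.0, 0.006, -0.005]
contact_force: [-8.1, -0.5, 6.1]
width: 0.0512
gripper_force: 4.1
```

>>> carry_out(linear=[[0.004,0,0],[0.004,0,0],[0.004,0,0],[0,0,0]], angular=[[0,0,0],[0,0,0],[0,0,0],[0,0,0]], hand=[0.6,0.6,0.6,0.6])

```text
clock: 9.73
position: [0.561, -0.001, 0.1776]
ee_rot: [-0.0, 1.0, 0.006, -0.004]
contact_force: [-6.8, -0.5, 3.6]
width: 0.0516
gripper_force: 3.7
```

>>> carry_out(linear=[[0.003,0,0],[0.003,0,0],[0,0,0]], angular=[[0,0,0],[0,0,0],[0,0,0]], hand=[0.6,0.6,0.6])

```text
clock: 9.98
position: [0.5636, -0.001, 0.1776]
ee_rot: [-0.0, 1.0, 0.006, -0.005]
contact_force: [-7.2, 0.8, 4.2]
width: 0.051
gripper_force: 3.9
```

>>> carry_out(linear=[[0.003,0,0],[0.003,0,0],[0,0,0]], angular=[[0,0,0],[0,0,0],[0,0,0]], hand=[0.6,0.6,0.6])

```text
clock: 10.23
position: [0.5663, -0.001, 0.1776]
ee_rot: [-0.0, 1.0, 0.006, -0.005]
contact_force: [-9.0, -0.4, 5.4]
width: 0.0513
gripper_force: 4.2
```

>>> carry_out(linear=[[0.002,0,0],[0,0,0]], angular=[[0,0,0],[0,0,0]], hand=[0.6,0.6])

```text
clock: 10.4
position: [0.5667, -0.0009, 0.1776]
ee_rot: [-0.0, 1.0, 0.006, -0.006]
contact_force: [-10.3, 0.4, 7.7]
width: 0.0513
gripper_force: 5.1
```

>>> carry_out(linear=[[0.002,0,0],[0.002,0,0],[0,0,0]], angular=[[0,0,0],[0,0,0],[0,0,0]], hand=[0.6,0.6,0.6])

```text
clock: 10.65
position: [0.5673, -0.0009, 0.1776]
ee_rot: [-0.0, 1.0, 0.006, -0.008]
contact_force: [-13.4, -0.1, 11.0]
width: 0.0513
gripper_force: 6.9
```

>>> carry_out(linear=[[0.002,0,0],[0,0,0]], angular=[[0,0,0],[0,0,0]], hand=[0.6,0.6])

```text
clock: 10.82
position: [0.5676, -0.0009, 0.1774]
ee_rot: [-0.0, 1.0, 0.006, -0.009]
contact_force: [-14.9, -0.5, 11.7]
width: 0.0515
gripper_force: 7.7
```

>>> carry_out(linear=[[-0.02,0,0],[-0.03,0,0],[-0.02,0,0.06],[0,0.02,0.07],[-0.04,0.06,0],[-0.04,0.06,0],[-0.04,0.06,0],[-0.04,0.06,0]], angular=[[0,0,0],[0,0,0],[0,0,0],[0,0,0],[0,0,0.9],[0,0,0.9],[0,0,0.9],[0,0,0.9]], hand=[0.6,0.6,0.6,0.6,0.6,0.6,0.6,0.6])

```text
clock: 11.48
position: [0.458, 0.1298, 0.2438]
ee_rot: [-0.0, 0.989, 0.15, 0.001]
contact_force: [0.6, 1.0, 0.3]
width: 0.0511
gripper_force: 0.0
```

>>> carry_out(linear=[[-0.02,0.06,0],[-0.02,0.06,0],[0,0,0],[0,0,0]], angular=[[0,0,0.9],[0,0,0.9],[0,0,0],[0,0,0]], hand=[0.6,0.6,0.6,0.6])

```text
clock: 11.82
position: [0.4382, 0.1901, 0.2435]
ee_rot: [0.0, 0.975, 0.221, 0.001]
contact_force: [0.2, 0.5, -0.8]
width: 0.0512
gripper_force: 0.0
```

```bash
python3 - <<'E'
from h import *
s=cv2.cvtColor(manip.get_image("side"),cv2.COLOR_RGB2BGR)
t=cv2.cvtColor(manip.get_image("top"),cv2.COLOR_RGB2BGR)
cv2.imwrite("pics/top1.png",t);cv2.imwrite("pics/side1.png",s)
a=cv2.resize(s[170:270,250:350],(400,400),interpolation=cv2.INTER_CUBIC)
b=cv2.resize(t[150:250,250:350],(400,400),interpolation=cv2.INTER_CUBIC)
cv2.imwrite("pics/g.png",np.hstack([a,b]))
E
```

```text
(no output)
```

View pics/g.png

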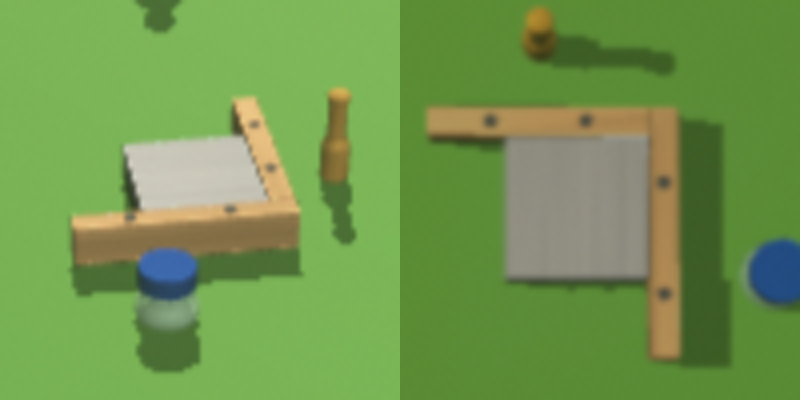

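The block sits in the corner: its right edge is at crop column 649 and its top edge at row 135, both on the fences, and the jar and punch have not moved. Stage B pushed slightly off centre, so I give the left face one gentle nudge to be sure of the seat.

>>> carry_out(linear=[[0.024,-0.0137,0],[0.024,-0.0137,0],[0.024,-0.0137,0],[0.024,-0.0137,0],[0.024,-0.0137,0],[0.024,-0.0137,0],[0.024,-0.0137,0],[0.024,-0.0137,0]], angular=[[0,0,0.947],[0,0,0.947],[0,0,0.947],[0,0,0.947],[0,0,0.947],[0,0,0.947],[0,0,0.947],[0,0,0.947]], hand=[0.6,0.6,0.6,0.6,0.6,0.6,0.6,0.6])

```text
clock: 12.58
position: [0.5356, 0.1318, 0.2431]
ee_rot: [0.0, 0.865, 0.501, 0.0]
contact_force: [0.5, 0.4, 0.4]
width: 0.0512
gripper_force: 0.0
```

>>> carry_out(linear=[[0.024,-0.0137,0],[0.024,-0.0137,0],[0.024,-0.0137,0],[0.024,-0.0137,0],[0.024,-0.0137,0],[0.024,-0.0137,0],[0.024,-0.0137,0],[0,0,0]], angular=[[0,0,0.947],[0,0,0.947],[0,0,0.947],[0,0,0.947],[0,0,0.947],[0,0,0.947],[0,0,0.947],[0,0,0]], hand=[0.6,0.6,0.6,0.6,0.6,0.6,0.6,0.6])

```text
clock: 13.25
position: [0.6211, 0.0828, 0.2431]
ee_rot: [0.002, 0.705, 0.709, 0.001]
contact_force: [1.0, -0.1, -0.1]
width: 0.051
gripper_force: 0.0
```

>>> carry_out(linear=[[-0.02,0,0],[0,0,0],[0,0,-0.06],[0,0,-0.066],[0,0,0],[0,-0.025,0],[0,-0.025,0],[0,0,0]], angular=[[0,0,0],[0,0,0],[0,0,0],[0,0,0],[0,0,0],[0,0,0],[0,0,0],[0,0,0]], hand=[0.6,0.6,0.6,0.6,0.6,0.6,0.6,0.6])

```text
clock: 13.92
position: [0.609, 0.0586, 0.1822]
ee_rot: [0.002, 0.704, 0.71, 0.001]
contact_force: [0.6, 0.3, -0.5]
width: 0.0511
gripper_force: 0.0
```

>>> carry_out(linear=[[0,-0.004,0],[0,-0.003,0],[0,-0.002,0],[0,0,0]], angular=[[0,0,0],[0,0,0],[0,0,0],[0,0,0]], hand=[0.6,0.6,0.6,0.6])

```text
clock: 14.25
position: [0.6084, 0.0563, 0.1809]
ee_rot: [0.0, 0.704, 0.71, 0.0]
contact_force: [0.6, 0.1, 0.7]
width: 0.0514
gripper_force: 0.0
```

>>> carry_out(linear=[[0,-0.003,0],[0,-0.002,0],[0,-0.002,0],[0,0,0]], angular=[[0,0,0],[0,0,0],[0,0,0],[0,0,0]], hand=[0.6,0.6,0.6,0.6])

```text
clock: 14.58
position: [0.6083, 0.0536, 0.1803]
ee_rot: [-0.0, 0.704, 0.71, 0.001]
contact_force: [-0.6, 3.0, 1.4]
width: 0.0513
gripper_force: 1.7
```

>>> carry_out(linear=[[0,-0.002,0],[0,-0.002,0],[0,0,0]], angular=[[0,0,0],[0,0,0],[0,0,0]], hand=[0.6,0.6,0.6])

```text
clock: 14.83
position: [0.6083, 0.0526, 0.1803]
ee_rot: [-0.001, 0.704, 0.71, 0.002]
contact_force: [0.1, 8.3, 1.1]
width: 0.0512
gripper_force: 4.1
```

>>> carry_out(linear=[[0,-0.002,0],[0,-0.002,0],[0,0,0]], angular=[[0,0,0],[0,0,0],[0,0,0]], hand=[0.6,0.6,0.6])

```text
clock: 15.08
position: [0.6083, 0.052, 0.1803]
ee_rot: [-0.002, 0.705, 0.709, 0.003]
contact_force: [0.6, 14.3, 1.4]
width: 0.0513
gripper_force: 6.9
```

>>> carry_out(linear=[[0,0.02,0],[0,0.03,0],[0,0.01,0.06],[0,0,0.07],[-0.06,0.05,0],[-0.06,0.05,0],[-0.06,0.05,0],[-0.06,0.05,0]], angular=[[0,0,0],[0,0,0],[0,0,0],[0,0,0],[0,0,0],[0,0,0],[0,0,0],[0,0,0]], hand=[0.6,0.6,0.6,0.6,0.6,0.6,0.6,0.6])

```text
clock: 15.75
position: [0.4868, 0.1799, 0.2454]
ee_rot: [0.0, 0.704, 0.71, -0.0]
contact_force: [0.2, 0.7, 0.1]
width: 0.051
gripper_force: 0.0
```

>>> carry_out(linear=[[-0.06,0.03,0],[-0.02,0.02,0],[0,0,0],[0,0,0]], angular=[[0,0,0],[0,0,0],[0,0,0],[0,0,0]], hand=[0.6,0.6,0.6,0.6])

```text
clock: 16.08
position: [0.4479, 0.2047, 0.2455]
ee_rot: [0.001, 0.703, 0.711, 0.0]
contact_force: [0.5, 0.7, 0.3]
width: 0.0515
gripper_force: 0.0
```

```bash
python3 - <<'E'
from h import *
s=cv2.cvtColor(manip.get_image("side"),cv2.COLOR_RGB2BGR)
t=cv2.cvtColor(manip.get_image("top"),cv2.COLOR_RGB2BGR)
a=cv2.resize(s[170:270,250:350],(400,400),interpolation=cv2.INTER_CUBIC)
b=cv2.resize(t[150:250,250:350],(400,400),interpolation=cv2.INTER_CUBIC)
cv2.imwrite("pics/k.png",np.hstack([a,b]))
h=cv2.cvtColor(t,cv2.COLOR_BGR2HSV); m=cv2.inRange(h,(0,0,80),(180,60,230))
for c in cv2.findContours(m,cv2.RETR_EXTERNAL,cv2.CHAIN_APPROX_NONE)[0]:
    x,y,w,hh=cv2.boundingRect(c)
    if cv2.contourArea(c)>800 and 260<x<320 and 170<y<250:
        (u,v),wh,an=cv2.minAreaRect(c); print(onz("top",u,v,.028),wh,an)
E
```

```text
[ 0.62065809 -0.00289038  0.028     ] (35.0, 35.0) 90.0
```

View pics/k.png

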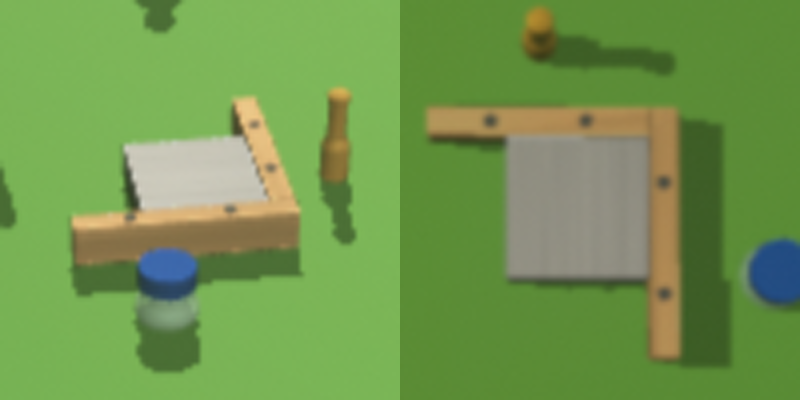

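The nudge closed about 0.5 px (left edge from column 505 to 507), so it was worth doing. I check the other direction the same way with a light touch on the near face.

>>> carry_out(linear=[[0.0087,-0.0208,0],[0.0087,-0.0208,0],[0.0087,-0.0208,0],[0.0087,-0.0208,0],[0.0087,-0.0208,0],[0.0087,-0.0208,0],[0.0087,-0.0208,0],[0.0087,-0.0208,0]], angular=[[0,0,-0.98],[0,0,-0.98],[0,0,-0.98],[0,0,-0.98],[0,0,-0.98],[0,0,-0.98],[0,0,-0.98],[0,0,-0.98]], hand=[0.6,0.6,0.6,0.6,0.6,0.6,0.6,0.6])

```text
clock: 16.85
position: [0.4846, 0.1192, 0.2451]
ee_rot: [0.0, 0.89, 0.456, 0.0]
contact_force: [-0.5, 0.4, 0.3]
width: 0.0511
gripper_force: 0.0
```

>>> carry_out(linear=[[0.0087,-0.0208,0],[0.0087,-0.0208,0],[0.0087,-0.0208,0],[0.0087,-0.0208,0],[0.0087,-0.0208,0],[0.0087,-0.0208,0],[0.0087,-0.0208,0],[0.0087,-0.0208,0]], angular=[[0,0,-0.98],[0,0,-0.98],[0,0,-0.98],[0,0,-0.98],[0,0,-0.98],[0,0,-0.98],[0,0,-0.98],[0,0,-0.98]], hand=[0.6,0.6,0.6,0.6,0.6,0.6,0.6,0.6])

```text
clock: 17.52
position: [0.5193, 0.0357, 0.2451]
ee_rot: [0.0, 0.987, 0.159, 0.0]
contact_force: [0.0, 0.3, 0.3]
width: 0.0517
gripper_force: 0.0
```

>>> carry_out(linear=[[0.0087,-0.0208,0],[0.0087,-0.0208,0],[0.0087,-0.0208,0],[0.0087,-0.0208,0],[0,0,0],[0,0,0]], angular=[[0,0,-0.98],[0,0,-0.98],[0,0,-0.98],[0,0,-0.98],[0,0,0],[0,0,0]], hand=[0.6,0.6,0.6,0.6,0.6,0.6])

```text
clock: 18.02
position: [0.5361, -0.0053, 0.245]
ee_rot: [0.0, 1.0, 0.006, 0.0]
contact_force: [-0.7, -0.5, -0.2]
width: 0.0513
gripper_force: 0.0
```

>>> carry_out(linear=[[0,0.005,-0.06],[0,0,-0.068],[0,0,0],[0.02,0,0],[0.02,0,0],[0.01,0,0],[0.006,0,0],[0,0,0]], angular=[[0,0,0],[0,0,0],[0,0,0],[0,0,0],[0,0,0],[0,0,0],[0,0,0],[0,0,0]], hand=[0.6,0.6,0.6,0.6,0.6,0.6,0.6,0.6])

```text
clock: 18.68
position: [0.5643, -0.0016, 0.1825]
ee_rot: [0.0, 1.0, 0.006, 0.001]
contact_force: [0.0, 0.3, 0.1]
width: 0.0512
gripper_force: 0.1
```

>>> carry_out(linear=[[0.002,0,0],[0.002,0,0],[0.002,0,0],[0,0,0]], angular=[[0,0,0],[0,0,0],[0,0,0],[0,0,0]], hand=[0.6,0.6,0.6,0.6])

```text
clock: 19.02
position: [0.5652, -0.0015, 0.1813]
ee_rot: [0.0, 1.0, 0.006, -0.001]
contact_force: [-5.3, -1.2, 3.9]
width: 0.0511
gripper_force: 2.5
```

>>> carry_out(linear=[[0.002,0,0],[0.002,0,0],[0.002,0,0],[0,0,0]], angular=[[0,0,0],[0,0,0],[0,0,0],[0,0,0]], hand=[0.6,0.6,0.6,0.6])

```text
clock: 19.35
position: [0.5663, -0.0016, 0.181]
ee_rot: [-0.0, 1.0, 0.006, -0.004]
contact_force: [-9.7, -0.7, 9.0]
width: 0.0509
gripper_force: 5.1
```

>>> carry_out(linear=[[0.001,0,0],[0,0,0]], angular=[[0,0,0],[0,0,0]], hand=[0.6,0.6])

```text
clock: 19.52
position: [0.5664, -0.0016, 0.1809]
ee_rot: [-0.0, 1.0, 0.006, -0.005]
contact_force: [-10.3, -1.6, 9.0]
width: 0.0514
gripper_force: 5.5
```

>>> carry_out(linear=[[-0.02,0,0],[-0.03,0,0],[-0.02,0,0.06],[0,0.02,0.07],[-0.04,0.06,0],[-0.04,0.06,0],[-0.04,0.06,0],[-0.04,0.06,0]], angular=[[0,0,0],[0,0,0],[0,0,0],[0,0,0],[0,0,0.9],[0,0,0.9],[0,0,0.9],[0,0,0.9]], hand=[0.6,0.6,0.6,0.6,0.6,0.6,0.6,0.6])

```text
clock: 20.18
position: [0.4545, 0.1296, 0.2468]
ee_rot: [-0.0, 0.989, 0.151, 0.002]
contact_force: [0.7, 0.5, -0.2]
width: 0.0506
gripper_force: 0.0
```

>>> carry_out(linear=[[-0.02,0.06,0],[-0.02,0.06,0],[0,0,0],[0,0,0]], angular=[[0,0,0.9],[0,0,0.9],[0,0,0],[0,0,0]], hand=[0.6,0.6,0.6,0.6])

```text
clock: 20.52
position: [0.4347, 0.19, 0.2465]
ee_rot: [-0.0, 0.975, 0.222, 0.002]
contact_force: [0.4, -0.1, -0.2]
width: 0.0512
gripper_force: 0.0
```

```bash
python3 - <<'E'
from h import *
t=cv2.cvtColor(manip.get_image("top"),cv2.COLOR_RGB2BGR)
cv2.imwrite("pics/m.png",cv2.resize(t[165:235,265:335],(560,560),interpolation=cv2.INTER_CUBIC))
E
```

```text
(no output)
```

View pics/m.png

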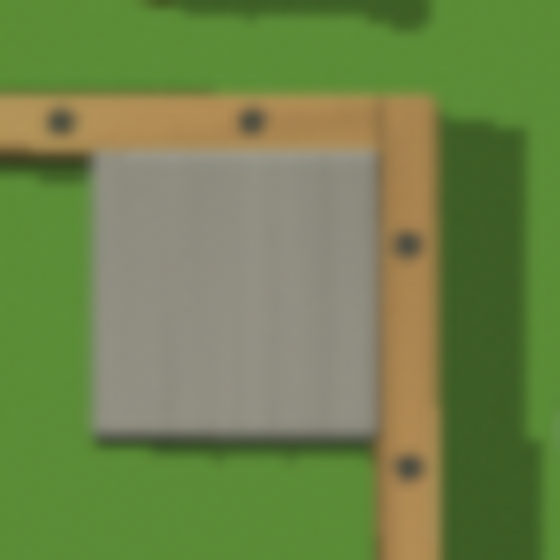

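The block is flush on both fences (top edge at crop row 152, right edge at column 378) and the hand is clear, so I hand the job in.

```bash
python3 -c "
from rig import manip
print(manip.sign_off())"
```

```text
the job is handed in; nothing more can be done
None
```

The bench block is home in the inside corner of the wooden stop, flush against both fences as far as the top view shows; the hand is clear, the jar and punch stand where they were, and the job was handed in at about 20.6 s.

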